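# Fit the power module and snap the control box shut

### The arm

A 6-joint arm with a two-finger parallel gripper is mounted at the origin on the work surface. World frame = base frame: x ahead of the robot, y to its left, z up, the work surface at z = 0. Lengths are in m, angles in degrees, forces in N, time in s.
With the tool pointing down it reaches from about 0.3 to 0.75 m from the base axis. Payload 8.5 kg.
Tool frame: the origin (TCP) lies at the very end of the fingers, on their centre line; the grasp point (between the pads) lies 19 mm behind it (env.pinch_z is the distance from the TCP to the grasp point, in m); z points along the fingers, y is the line along which they close (so a half turn about z gives the same grasp; the last joint's range is limited). The gripper opens to 85 mm and grips with 20 to 120 N. Pads are 22 mm wide; open, the fingers measure 114 mm over their backs; the gripper's body (76 mm by 85 mm) begins 54 mm behind the grasp point. The pads swing forward as they close: fully open they stand 13 mm farther back than shut.
Start: joints at [64.039, 21.807, 74.336, -0, 83.858, -12.336], TCP at [0.13, 0.535, 0.193] pointing down, gripper open.
Joint ranges: [-178.18, 178.18], [-50.72, 133.34], [12.68, 142.11], [-81.47, 261.47], [9.98, 163.14], [-165.26, 165.26]. Speed limits (degrees/s): [136.94, 136.94, 180, 180, 180, 180].

### API

Orientations are given as a 3x3 rotation matrix whose columns are the frame's x, y, z axes.
In Python, from rig import env, viewer gives the robot as it stands.
- The arm moves only by the tool drive_tool, never from a script. Its argument "series" is a list of rows, each a list of 3 entries, a list of its own where there are three numbers: the shift along the tool's x, y, z in m, then the turn about the tool's z in degrees, then the finger opening in m, from 0 to 0.0854. A call has 1 to 20 rows; each row is the pose to reach, as a shift and turn from the pose commanded when the call began, along the tool's axes at that moment; what a row does not reach only later rows make up. A row lasts 1/10 s, in which the tool goes at most 50 mm and 8.59 degrees, less where a joint would pass 70% of its speed; a pose out of reach is approached as far as the arm can. A call with a gripper value outside its range is refused whole. The fingers move at their own pace and stop on an object; "newtons" is the grip in N (left out, the last holds). Time passes only in rows, so rows that repeat a pose let the fingers close. It gives the time, the measured TCP pose, the force, the opening and the grip force at its end, in the units of the state.
- env.observe(): the state, without advancing time (a new reading comes with each control period).
- viewer.get_image(name): name is "side" or "top" or "wrist"; returns a dict with "img" (420x560x3 uint8, red, green, blue), "depth" (420x560 float32, m along the optical axis (not along the pixel's ray), 0 where there is no reading), "camera_matrix" (3x3 intrinsics, pixels), "rvec" (rotation vector, rad) and "tvec" (3), from world to camera coordinates, as OpenCV has them. Camera axes: x right, y down, z forward; pixel columns grow to the right and rows downward; lengths in m; the calibration is good to about 2 mm. The wrist camera is an equidistant fisheye: a pixel r from the principal point sees the ray r / f radians off the axis. A picture is of the moment at which its call begins.
- env.close_job(): hands the job in; it is judged then, once.
The state is a dict: "time_s": time; "q": joint angles; "qvel": joint speeds; "joint_efforts": joint torques, N m; "position": TCP position; "tool_rot": TCP orientation; "ft_force": force on the tool from outside, world axes, zero at the start; "wrist_torque": the same for the moment, N m; "grip_width": finger opening in m; "gripper_force": force on a finger pad.
Only numpy, scipy, OpenCV 4.12 (cv2) and the standard library are available. Lean on these libraries where they do the work, as an engineer would, in place of code of your own. Each camera call takes 0.05 s, during which the arm holds its last target. There are 200 camera calls.

### The job

Take the power module with the orange grip out of the packed rack: tip its top outward, towards the rack's open front, until it clears the rail over its back, then lift it out. Set it down upright (do not drop it) in the yellow-framed bay inside the control box, let go of it, and only then push the box's door over and shut until it snaps fully home on its catch. Leave the other modules and everything else on the bench as they are.

Things in the scene. Friction and masses are not known exactly. Their poses are not given: they have to be found in the camera images.
- module: the power module to fit: light grey box 70 (x) x 36 (y) x 85 (z) mm, 0.25 to 0.5 kg, with an ORANGE grip on top and orange patch on its front. Origin at the centre of its underside; x points to its back. It stands in any of the rack's five places, 1.5 mm from its neighbours: its sides cannot be pinched there, but its grip can, from above, front to back
- module_toe (a point): middle of the module's lower front edge (35 mm in front of its origin), about which it tips in the rack; axes as the module's
- module_grip (a point): centre of the module's orange grip: 10 mm thick (x), 24 mm wide (y), 20 mm high; 19 mm in front of the module's origin, 95 mm up (grip top 105 mm above the underside)
- spare1: a spare module, the same as the target module in size and shape, but with a BLACK finger grip on top and a black front patch; origin at the centre of its underside; stands in the rack
- spare2: a spare module, the same as the target module in size and shape, but with a BLACK finger grip on top and a black front patch; origin at the centre of its underside; stands in the rack
- spare3: a spare module, the same as the target module in size and shape, but with a BLACK finger grip on top and a black front patch; origin at the centre of its underside; stands in the rack
- spare4: a spare module, the same as the target module in size and shape, but with a BLACK finger grip on top and a black front patch; origin at the centre of its underside; stands in the rack
- rack: fixed plywood rack with five modules side by side along its y, pitch 37.5 mm. Origin: centre of its underside; open front is -x, roughly towards the robot. Floor 5 mm thick. A foot lip, 6 mm high, 37 mm in front of the origin, keeps the feet in; back stop 37 mm behind it. Side cheeks 50 mm high beside the row, rear posts 112 mm
- rail (a point): middle of the front edge of the aluminium retaining rail (underside 108, top 114 mm above the table; rack x = +17 to +43 mm) over the rear 18 mm of the modules' tops, 18 mm above them. It blocks a straight lift; tipped about its toe towards rack -x by 0.2 rad or more (0.4 clears well), a module slides out along its own slanted axis
- box: fixed grey control box lying on its back, open side up, 200 (x) x 190 (y) x 115 (z) mm outside, 4 mm walls and floor. Origin at the centre of its underside. Door hinge along its +y rim; catch, a sprung steel roller, inside the middle of its -y rim. A white terminal block is fixed on its floor (y +34 to +76 mm, up to 68 mm high)
- bay (a point): centre of the bay's floor inside the box (box x +10, y -32 mm, 4 mm up). Its yellow frame is 84 mm (box x) by 50 mm (box y) inside and 12 mm high; it takes the module's foot with the 70 mm side along box x, front either way. Axes as the box's
- door (a joint): door angle, rad: 0 shut on the catch, 1.57 straight up, at most 1.9 (leaning out to box +y); starts near 1.66 to 1.86. Stiff hinge: stays where left, moves with some 4 to 6 N at the free edge. At 0.085 a bead under it meets the sprung roller; about 8 N at the pad takes it past, and below about 0.04 the catch draws it to 0 and holds it
- door_hinge (a point): middle of the door's hinge axis (box y +95 mm, 116 mm above the table); the axis runs along box x
- door_pad (a point): centre of the black push pad (60 x 30 x 3 mm) on the door's outer face, 165 mm from the hinge axis. Door: grey, 200 (along hinge) x 190 x 12 mm, its inner face in the plane of the hinge axis, pad face 15 mm off that plane. Axes: x along the hinge, y from free edge to hinge, z out of the outer face. When shut the pad faces up, 131 mm above the table
- bottle: dark red drink bottle with black cap, 72 mm wide, 210 mm high, loose; origin at the centre of its underside
- jar: black jar with orange lid, 72 mm wide, 65 mm high, loose; origin at the centre of its underside
- discs: stack of black and red discs, 42 mm wide, 48 mm high, loose; origin at the centre of its underside
- driver: screwdriver lying on the bench, loose
Things that resemble listed ones, but are neither listed nor needed, are in the scene too. What is shaped like the module but green or red is not meant.

How it is judged (in metres and radians):
On the way, in this order (a step that is already met when the one before it is completed fails the run):
1. the module is tipped outward by its top (more than 0.2 rad, towards the rack's front) with its foot still in the rack (angle between module's own z axis and vertical above 0.2 rad and x of module_grip in the frame of rack below -0.033 m and z of module_toe in the frame of rack below 0.035 m and x of module_toe in the frame of rack above -0.06 m), for 0.05 s.
2. the module is lifted out, its underside more than 115 mm above the bench (height (world z) of module above 0.115 m), for 0.1 s.
3. the module stands upright in the yellow bay, let go of, with the door still open (more than 1 rad) (horizontal distance between module and bay below 0.012 m and z of module in the frame of box between -0.004 and 0.01 m and angle between module's own z axis and vertical below 0.1 rad and angle between the x axis of module and the x axis of box, either way round below 0.25 rad and linear speed of module below 0.02 m/s and contact force between the fingers and module below 0.2 N and value of joint door above 1 rad), for 0.2 s.
4. the door is pushed shut onto its catch (value of joint door below 0.018 rad), for 0.2 s.
At the end, for the whole second after the job is handed in: the orange-grip module stands upright (within 0.1 rad) in the yellow bay, on the floor, its centre within 12 mm of the bay's and its long side within 0.25 rad of box x, at rest; the door is seated on its catch (below 0.018 rad) (horizontal distance between module and bay below 0.012 m and z of module in the frame of box between -0.004 and 0.01 m and angle between module's own z axis and vertical below 0.1 rad and angle between the x axis of module and the x axis of box, either way round below 0.25 rad and linear speed of module below 0.02 m/s and value of joint door below 0.018 rad and contact force between the fingers and module below 0.2 N); the robot touches nothing.
It fails at once if a spare module is moved more than 20 mm (distance of any of spare1, spare2, spare3, spare4 from where it was at the start of the episode above 0.02 m).
It fails at once if the bottle, jar, discs or screwdriver is moved more than 30 mm (distance of any of bottle, jar, discs, driver from where it was at the start of the episode above 0.03 m).
It fails at once if the module is dropped or thrown into the box (over 0.6 m/s inside it) (horizontal distance between module and box below 0.12 m and height (world z) of module below 0.1 m and linear speed of module above 0.6 m/s).
It also fails if it takes over 61 s, if anything falls off the work surface, if the arm or the gripper's body presses on something with over 40 N, if the wrist force passes 120 N, or if a joint passes its speed limit or range.

## Working session

There is one attempt and no reset: what is moved stays moved. The work goes in short steps, Python scripts to look and compute and a tool call to move; the robot and the scene stay as the last step left them, time stands still between calls to the robot, and variables do not carry over. Pictures are saved under pics/ and viewed, at most 10 in all, crops included, and the job is handed in when it is done.

Besides the shell and the picture viewer there is one more tool, called after "Request:" in YAML: its name, and indented under it one key for each argument. drive_tool: Moves the arm, as the interface text tells. Its arguments: {"type":"object","properties":{"series":{"type":"array"},"newtons":{"type":"number"}},"required":["series"]}

```bash
ls; mkdir -p pics; cat > h.py <<'E'
import numpy as np, cv2, pickle
from rig import env, viewer
def snap(n,tag):
    d=viewer.get_image(n); pickle.dump(d,open(f'pics/{tag}.pkl','wb'))
    cv2.imwrite(f'pics/{tag}.png',d['img'][:,:,::-1]); return d
def load(tag): return pickle.load(open(f'pics/{tag}.pkl','rb'))
def pts(d):
    K=np.array(d['camera_matrix']);R=cv2.Rodrigues(np.array(d['rvec'],float))[0];t=np.array(d['tvec'],float).ravel()
    z=d['depth'];v,u=np.mgrid[:z.shape[0],:z.shape[1]]
    c=np.stack([(u-K[0,2])/K[0,0]*z,(v-K[1,2])/K[1,1]*z,z],-1)
    w=(c-t)@R; w[z<=0]=np.nan; return w
E
python3 - <<'E'
from h import *
a=snap('top','top0')['img'];b=snap('side','side0')['img']
s=env.observe();print(s)
E
```

```text
pics
{'time_s': 0.1, 'q': array([ 6.40389701e+01,  2.18382158e+01,  7.43783585e+01,  1.24750525e-03,
        8.38613448e+01, -1.23379047e+01]), 'qvel': array([ 0.02040843, -0.14849698, -0.10584246,  0.06631444, -0.08409205,
       -0.05629321]), 'joint_efforts': array([ 5.05356293e-03, -4.49217331e+01, -2.31652343e+01, -1.10831304e-04,
        3.66458116e-03,  2.42711212e-05]), 'position': array([0.12941747, 0.53423052, 0.19287548]), 'tool_rot': array([[-9.71865368e-01,  2.35536257e-01, -6.14792675e-04],
       [ 2.35536853e-01,  9.71864661e-01, -1.21323849e-03],
       [ 3.11733621e-04, -1.32391081e-03, -9.99999075e-01]]), 'ft_force': array([-0.5044501 ,  0.16545464,  0.22927558]), 'wrist_torque': array([-0.01323649, -0.04228431,  0.00782464]), 'gripper_force': 0.0, 'grip_width': 0.08532108817486969}
```

View pics/top0.png

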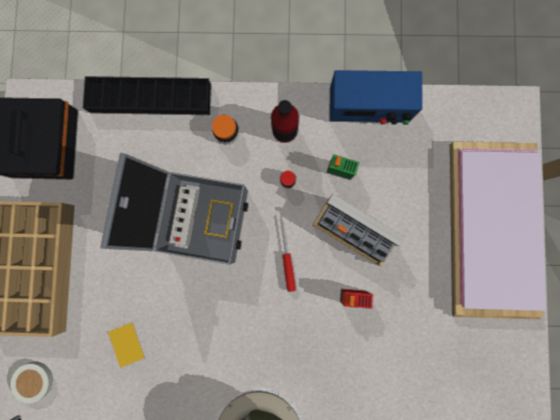

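View pics/side0.png

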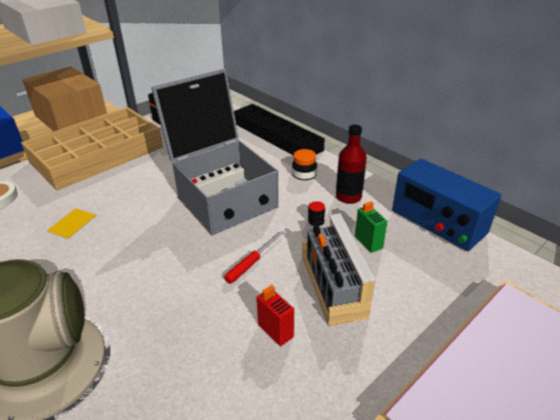

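The top view shows the box (105-248, 155-262; bay near 218,218; door leaning left). It also shows the rack (315-398, 195-265) with the orange grip near (343,229), the driver at (287,260), the discs at (288,178), and the green and red decoys. Next I'll measure, using an enlarged crop.

```bash
python3 - <<'E'
from h import *
d=load('top0');w=pts(d);np.set_printoptions(precision=4,suppress=True)
print(d['camera_matrix'],d['rvec'],d['tvec'])
for u,v in [(343,229),(218,218),(287,260),(288,178),(285,122),(225,128),(357,299),(343,166),(260,405),(355,232)]:print((u,v),w[v,u])
c=d['img'][135:275,95:255,::-1];cv2.imwrite('pics/cbox.png',cv2.resize(c,(800,700))[:600])
c=d['img'][185:275,300:410,::-1];cv2.imwrite('pics/crack.png',cv2.resize(c,(770,630),interpolation=cv2.INTER_CUBIC)[:600])
cv2.imwrite('pics/cbox.png',cv2.resize(d['img'][145:270,95:255,::-1],(768,600),interpolation=cv2.INTER_CUBIC))
E
```

```text
[[429.9981   0.     275.2024]
 [  0.     429.9981 203.4567]
 [  0.       0.       1.    ]] [ 2.1854 -2.1349  0.0758] [-0.0421  0.6027  1.1144]
(343, 229) [ 0.5367 -0.1972  0.1113]
(218, 218) [0.5629 0.1272 0.0025]
(287, 260) [ 0.4552 -0.0626  0.0266]
(288, 178) [ 0.6694 -0.0605  0.0486]
(285, 122) [nan nan nan]
(225, 128) [0.7953 0.1073 0.0673]
(357, 299) [ 0.3666 -0.2364  0.0865]
(343, 166) [ 0.6972 -0.199   0.086 ]
(260, 405) [ 0.0811 -0.0011  0.0104]
(355, 232) [ 0.5309 -0.2302  0.0873]
```

View pics/cbox.png

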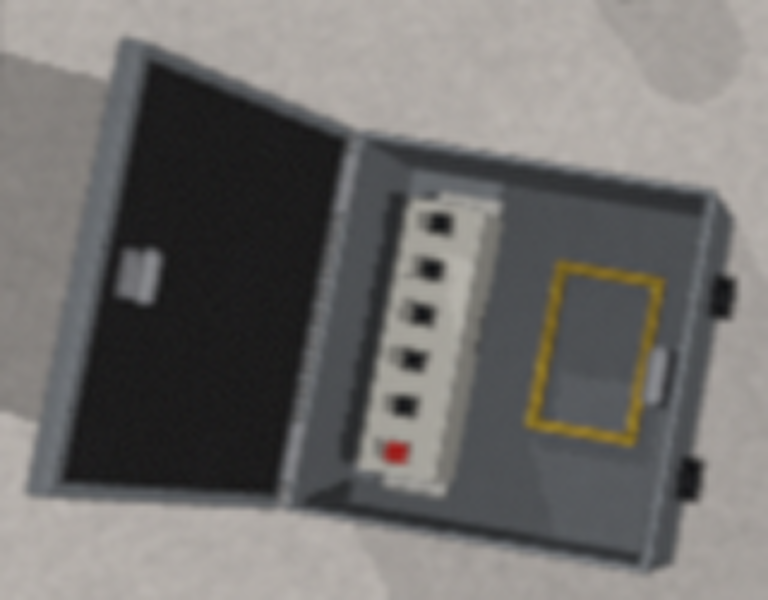

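View pics/crack.png

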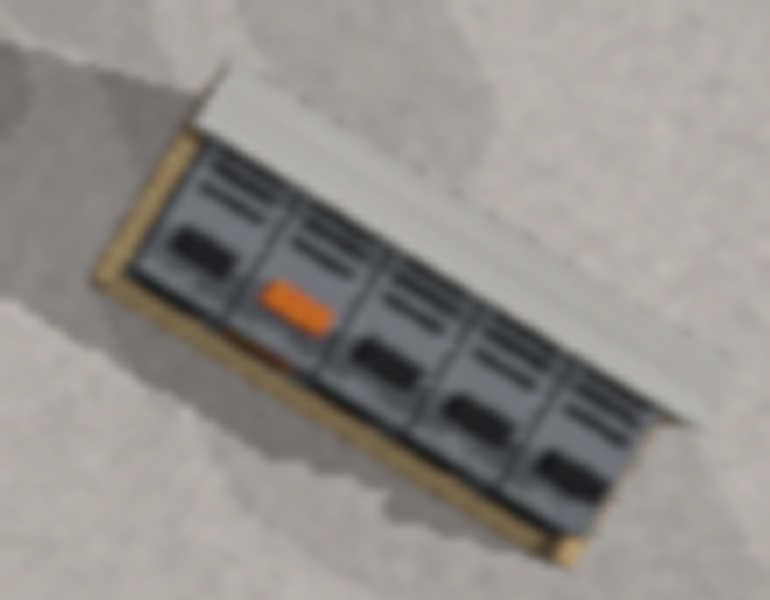

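The crops show the box with the bay frame (outer corners in the crop at 556,262 / 664,275 / 636,443 / 527,425), the box rim and the hinge line. In the rack, the orange grip is at crop (297,307), second from the left of five, and the rail lies along the upper right. I'll calculate positions from these.

```bash
cat >> h.py <<'E'
def onplane(d,uv,z):
    K=np.array(d['camera_matrix']);R=cv2.Rodrigues(np.array(d['rvec'],float))[0];t=np.array(d['tvec'],float).ravel()
    uv=np.atleast_2d(uv).astype(float); r=np.c_[(uv-[K[0,2],K[1,2]])/[K[0,0],K[1,1]],np.ones(len(uv))]@R
    c=-R.T@t; return c+r*((z-c[2])/r[:,2])[:,None]
E
python3 - <<'E'
from h import *
np.set_printoptions(precision=4,suppress=True)
d=load('top0');w=pts(d);deg=np.degrees
g=np.array([(203,253),(297,307),(387,364),(478,420),(572,474)])/7+[300,185]-.43
G=onplane(d,g,.110);print('grips',G)
v=np.polyfit(np.arange(5),G[:,:2],1)[0];print('pitch',np.hypot(*v),'rack yaw',deg(np.arctan2(-v[1],-v[0]))-90)
hs=cv2.cvtColor(d['img'],cv2.COLOR_RGB2HSV);m=(hs[...,0]<18)&(hs[...,1]>150)&(hs[...,2]>120);m[:,:330]=0;m[:,360:]=0;m[:215]=0;m[240:]=0
v_,u_=np.nonzero(m);print('orange px',len(u_),u_.mean(),v_.mean(),onplane(d,[(u_.mean(),v_.mean())],.108), np.nanmedian(w[m],0),np.nanmax(w[m][:,2]))
f=lambda a:np.array(a)/4.8+[95,145]-.4
B=onplane(d,f([(556,262),(664,275),(636,443),(527,425)]),.016);print('bay',B,B.mean(0))
print(deg(np.arctan2(*(B[0]-B[3])[[1,0]])),deg(np.arctan2(*(B[1]-B[2])[[1,0]])),np.linalg.norm(np.diff(B,axis=0),axis=1))
C=onplane(d,f([(712,190),(655,572),(287,507),(362,132)]),.115);print('rim',C,np.linalg.norm(C-np.roll(C,-1,0),axis=1))
print('yaws',deg(np.arctan2(*(C[0]-C[1])[[1,0]])),deg(np.arctan2(*(C[3]-C[2])[[1,0]])))
# door points
for p in [(130,45),(40,480),(85,270),(100,120),(200,270),(250,270),(215,120),(180,450)]:
    q=f([p])[0].round().astype(int);print(p,w[q[1],q[0]])
# rail points
mm=(w[...,2]>.108)&(w[...,2]<.12)&(w[...,0]>.45)&(w[...,1]<-.12)&(w[...,1]>-.36)&(w[...,0]<.65)
print('rail z',mm.sum(),np.nanmedian(w[mm],0))
E
```

```text
grips [[ 0.5562 -0.162   0.11  ]
 [ 0.5381 -0.1949  0.11  ]
 [ 0.519  -0.2264  0.11  ]
 [ 0.5003 -0.258   0.11  ]
 [ 0.4825 -0.2904  0.11  ]]
pitch 0.03696539482873432 rack yaw -30.051355341912455
orange px 37 342.05405405405406 228.7027027027027 [[ 0.5375 -0.1953  0.108 ]] [ 0.5369 -0.1952  0.1075] 0.11258202656672672
bay [[0.6124 0.1474 0.016 ]
 [0.6064 0.0863 0.016 ]
 [0.5121 0.0988 0.016 ]
 [0.5206 0.1601 0.016 ]] [0.5629 0.1232 0.016 ]
-7.864356259373704 -7.511816701162948 [0.0614 0.0952 0.062 ]
rim [[0.6413 0.0506 0.115 ]
 [0.4458 0.0733 0.115 ]
 [0.4738 0.2624 0.115 ]
 [0.6678 0.2333 0.115 ]] [0.1968 0.1912 0.1962 0.1846]
yaws -6.623927680139788 -8.548137437017685
(130, 45) [0.6734 0.2841 0.2983]
(40, 480) [0.4854 0.3119 0.2983]
(85, 270) [0.5753 0.2985 0.2996]
(100, 120) [0.6893 0.4183 0.0014]
(200, 270) [0.5831 0.2746 0.2276]
(250, 270) [0.5878 0.2643 0.1844]
(215, 120) [0.6505 0.2674 0.24  ]
(180, 450) [0.5016 0.2845 0.212 ]
rail z 1035 [ 0.5556 -0.2526  0.1125]
```

Request:
drive_tool:
  series:
    - [[-0.568,-0.614,0.0],106.4,0.03]
    - [[-0.568,-0.614,0.0],106.4,0.03]
    - [[-0.568,-0.614,0.0],106.4,0.03]
    - [[-0.568,-0.614,0.0],106.4,0.03]
    - [[-0.568,-0.614,0.0],106.4,0.03]
    - [[-0.568,-0.614,0.0],106.4,0.03]
    - [[-0.568,-0.614,0.0],106.4,0.03]
    - [[-0.568,-0.614,0.0],106.4,0.03]
    - [[-0.568,-0.614,0.0],106.4,0.03]
    - [[-0.568,-0.614,0.0],106.4,0.03]
    - [[-0.568,-0.614,0.0],106.4,0.03]
    - [[-0.568,-0.614,0.0],106.4,0.03]
    - [[-0.568,-0.614,0.0],106.4,0.03]
    - [[-0.568,-0.614,0.0],106.4,0.03]
    - [[-0.568,-0.614,0.0],106.4,0.03]
    - [[-0.568,-0.614,0.0],106.4,0.03]
    - [[-0.568,-0.614,0.0],106.4,0.03]
    - [[-0.568,-0.614,0.0],106.4,0.03]
    - [[-0.568,-0.614,0.0],106.4,0.03]
    - [[-0.568,-0.614,0.0],106.4,0.03]
  newtons: 20

```text
time_s: 2.1
position: [0.5365, -0.195, 0.1934]
tool_rot: [[0.5, 0.866, -0.001], [0.866, -0.5, 0.001], [0.0, -0.001, -1.0]]
ft_force: [-0.7, 0.4, 0.3]
grip_width: 0.03
gripper_force: 0.0
```

```bash
python3 - <<'E'
from h import *
np.set_printoptions(precision=4,suppress=True)
d=snap('wrist','w1');print(d['camera_matrix'],d['rvec'],d['tvec'])
cv2.imwrite('pics/w1b.png',cv2.resize(d['img'][:,:,::-1],(800,600)))
E
```

```text
[[325.1923   0.     280.1661]
 [  0.     325.1923 204.594 ]
 [  0.       0.       1.    ]] [-2.7397  0.7324  0.1181] [-0.5625  0.0536  0.411 ]
```

View pics/w1b.png

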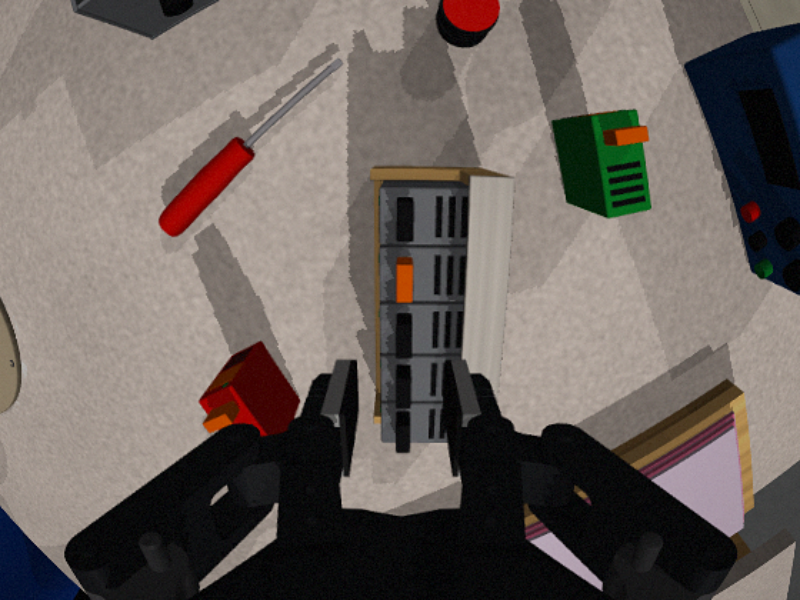

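The fingers straddle the grip column (crop column ~402 against grip ~404), aligned with the rack. Descending.

Request:
drive_tool:
  series:
    - [[0,0,0.03],0,0.026]
    - [[0,0,0.05],0,0.026]
    - [[0,0,0.06],0,0.026]
    - [[0,0,0.07],0,0.026]
    - [[0,0,0.08],0,0.026]
    - [[0,0,0.088],0,0.026]
    - [[0,0,0.094],0,0.026]
    - [[0,0,0.097],0,0.026]
    - [[0,0,0.097],0,0.026]
    - [[0,0,0.097],0,0.026]

```text
time_s: 3.15
position: [0.5371, -0.1962, 0.0967]
tool_rot: [[0.5, 0.866, 0.0], [0.866, -0.5, -0.0], [-0.0, 0.001, -1.0]]
ft_force: [-0.5, 1.3, 0.2]
grip_width: 0.0259
gripper_force: 0.0
```

Request:
drive_tool:
  series:
    - [[0,-0.006,0],0,0.026]
    - [[0,-0.01,0],0,0.026]
    - [[0,-0.014,0],0,0.026]
    - [[0,-0.018,0],0,0.026]
    - [[0,-0.022,-0.001],0,0.026]
    - [[0,-0.026,-0.001],0,0.026]
    - [[0,-0.03,-0.002],0,0.026]
    - [[0,-0.034,-0.002],0,0.026]
    - [[0,-0.038,-0.003],0,0.026]
    - [[0,-0.042,-0.003],0,0.026]
    - [[0,-0.044,-0.003],0,0.026]
    - [[0,-0.044,-0.003],0,0.026]
    - [[0,-0.044,-0.003],0,0.026]

```text
time_s: 4.45
position: [0.4989, -0.174, 0.0994]
tool_rot: [[0.5, 0.866, 0.0], [0.866, -0.5, -0.0], [0.0, 0.0, -1.0]]
ft_force: [0.1, 0.7, 0.6]
grip_width: 0.0257
gripper_force: 0.0
```

```bash
python3 - <<'E'
from h import *
d=snap('wrist','w2');a=d['img'][100:320,180:420,::-1];b=snap('side','s2')['img'][180:340,260:420,::-1]
cv2.imwrite('pics/c2.png',np.hstack([cv2.resize(a,(420,385)),cv2.resize(b,(380,385))]))
E
```

```text
(no output)
```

View pics/c2.png

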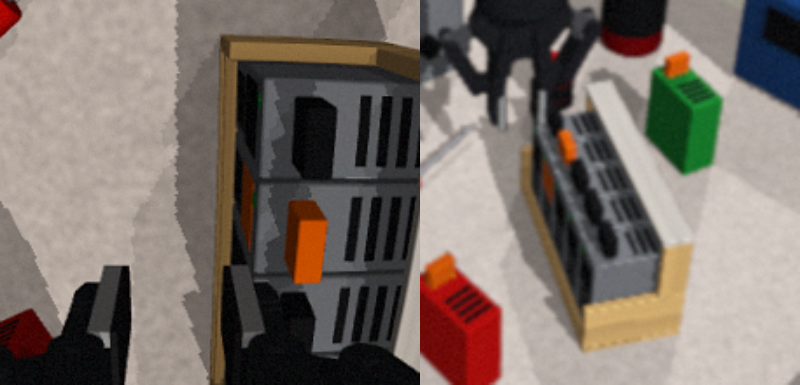

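The module did not tip: the grip at about (305,245) in the wrist crop still stands upright, with the fingers in front of it and offset sideways. I'll check the geometry.

```bash
cat >> h.py <<'E'
def wpts(d):
    K=np.array(d['camera_matrix']);R=cv2.Rodrigues(np.array(d['rvec'],float))[0];t=np.array(d['tvec'],float).ravel()
    z=d['depth'];v,u=np.mgrid[:z.shape[0],:z.shape[1]]
    x=(u-K[0,2])/K[0,0];y=(v-K[1,2])/K[1,1];r=np.hypot(x,y)+1e-9;s=np.tan(r)/r
    w=(np.stack([x*s*z,y*s*z,z],-1)-t)@R; w[z<=0]=np.nan; return w
E
python3 - <<'E'
from h import *
np.set_printoptions(precision=4,suppress=True)
d=load('w2');w=wpts(d)
hs=cv2.cvtColor(d['img'],cv2.COLOR_RGB2HSV);m=(hs[...,0]<18)&(hs[...,1]>180)&(hs[...,2]>120)
v,u=np.nonzero(m)
ok=(np.hypot(w[v,u,0]-.53,w[v,u,1]+.195)<.05)&(w[v,u,2]>.1)
print('grip wrist',ok.sum(),np.nanmean(w[v,u][ok],0))
f=lambda x,y:w[int(y/385*220+100),int(x/420*240+180)]
for p in [(110,270),(245,270),(240,300),(118,300),(300,215),(310,240)]:print(p,f(*p))
s=load('s2');ws=pts(s)
g=lambda x,y:ws[int(y/385*160+180),int((x-420)/380*160+260)]
for p in [(542,110),(500,115),(545,95),(568,145),(553,80)]:print('side',p,g(*p))
print(env.observe()['position'])
t=load('w1');w=wpts(t)
for x,y in [(404,266),(404,220),(345,370),(460,370)]:print(w[int(y*.7),int(x*.7)])
E
```

```text
grip wrist 558 [ 0.5384 -0.1968  0.1095]
(110, 270) [ 0.4894 -0.1561  0.1438]
(245, 270) [ 0.5212 -0.1737  0.145 ]
(240, 300) [ 0.5183 -0.1729  0.1596]
(118, 300) [ 0.4929 -0.1578  0.1603]
(300, 215) [ 0.5412 -0.1852  0.1041]
(310, 240) [ 0.5402 -0.1931  0.1095]
side (542, 110) [ 0.5092 -0.1902  0.156 ]
side (500, 115) [ 0.4795 -0.1693  0.1554]
side (545, 95) [ 0.5099 -0.1915  0.1718]
side (568, 145) [ 0.5313 -0.2023  0.1105]
side (553, 80) [ 0.5154 -0.1964  0.1866]
[ 0.499  -0.1741  0.0994]
[ 0.543  -0.1878  0.1083]
[ 0.5566 -0.1641  0.1088]
[ 0.5272 -0.177   0.2432]
[ 0.559  -0.1951  0.2436]
```

```bash
python3 - <<'E'
from h import *
np.set_printoptions(precision=4,suppress=True)
p=env.observe()['position'];R=env.observe()['tool_rot']
print(p,env.pinch_z,[a for a in dir(env) if a[0]!='_'])
for n,w in (('w2',wpts(load('w2'))),('s2',pts(load('s2')))):
    q=(w.reshape(-1,3)-p)@R; q=q[np.isfinite(q[:,0])]
    q=q[(abs(q[:,0])<.014)&(abs(q[:,1])<.035)]
    for a in np.arange(-.1,.03,.01):
        s=q[(q[:,2]>=a)&(q[:,2]<a+.01)]
        if len(s):print(n,round(a,3),len(s),'x',s[:,0].min(),s[:,0].max(),'y',np.percentile(s[:,1],[0,25,50,75,100]))
E
```

```text
[ 0.499  -0.1741  0.0994] 0.0187 ['MotionError', 'close_job', 'observe', 'pinch_z']
w2 -0.1 2349 x -0.012522187043593733 0.013369352550418405 y [-0.035  -0.0315 -0.0165  0.0294  0.035 ]
w2 -0.09 1914 x -0.012663137979506047 0.013999042686941533 y [-0.0349 -0.0225 -0.0138  0.0231  0.035 ]
w2 -0.08 1142 x -0.011584414602948024 0.013165628519122969 y [-0.0305 -0.014  -0.0122  0.0152  0.0335]
w2 -0.07 906 x -0.011614250029123443 0.012142980493046003 y [-0.026  -0.0166  0.0134  0.0181  0.0272]
w2 -0.06 810 x -0.011216963139088163 0.01204797152060565 y [-0.0263 -0.0169 -0.0122  0.0174  0.0273]
w2 -0.05 507 x -0.01114913613113475 0.011792341869729201 y [-0.0257 -0.015   0.0134  0.0167  0.0268]
w2 -0.04 32 x -0.009108605970833943 0.009396553423233926 y [-0.0126 -0.0125 -0.0124  0.0135  0.0137]
w2 -0.0 195 x -0.013692766582043723 0.013955933651477282 y [0.0294 0.0313 0.0326 0.0338 0.035 ]
w2 0.01 249 x -0.013947854551944524 0.013887067691765164 y [0.0288 0.0295 0.0303 0.0322 0.0349]
w2 0.02 103 x -0.01393725814596195 0.013898631946435995 y [0.0286 0.0289 0.029  0.0292 0.0298]
s2 -0.1 105 x -0
[... 271 characters left out ...]
.0152  0.0261]
s2 -0.07 66 x -0.012896016535881254 0.007798303829415254 y [-0.0272 -0.0218 -0.014   0.0163  0.0265]
s2 -0.06 69 x -0.012267597858573474 0.00815451103435349 y [-0.0272 -0.0217  0.0121  0.0168  0.0267]
s2 -0.05 48 x -0.012376953723236595 0.01043102381834936 y [-0.0267 -0.0166  0.0127  0.017   0.0247]
s2 -0.04 6 x -0.007851393095098384 0.0055391517898908905 y [-0.0196 -0.019  -0.0022  0.0133  0.0199]
s2 -0.0 19 x -0.013199633465675095 0.013345820672538072 y [0.0293 0.0312 0.0329 0.0335 0.035 ]
s2 0.01 25 x -0.013926881859920437 0.013917222003752621 y [0.0286 0.0289 0.0296 0.0301 0.0348]
s2 0.02 13 x -0.01230983048150009 0.013790310009632196 y [0.0281 0.0283 0.0287 0.0289 0.03  ]
```

Both cameras agree that the real fingertips are about 39 mm higher than the reported TCP, so the earlier pass went over the grip without touching anything. I'll trust the cameras, go back over the grip and descend 43 mm further.

Request:
drive_tool:
  series:
    - [[0,0.02,0],0,0.026]
    - [[0,0.044,0],0,0.026]
    - [[0,0.044,0],0,0.026]
    - [[0,0.044,0.01],0,0.026]
    - [[0,0.044,0.02],0,0.026]
    - [[0,0.044,0.027],0,0.026]
    - [[0,0.044,0.034],0,0.026]
    - [[0,0.044,0.04],0,0.026]
    - [[0,0.044,0.044],0,0.026]
    - [[0,0.044,0.044],0,0.026]
    - [[0,0.044,0.044],0,0.026]

```text
time_s: 5.65
position: [0.537, -0.1961, 0.0556]
tool_rot: [[0.5, 0.866, 0.0], [0.866, -0.5, -0.0], [-0.0, 0.0, -1.0]]
ft_force: [-0.9, -1.0, 0.1]
grip_width: 0.0259
gripper_force: 0.0
```

```bash
cat >> h.py <<'E'
def tipslice(tag,n='wrist',lo=-.06,hi=.0):
    d=snap(n,tag);w=(wpts if n=='wrist' else pts)(d);o=env.observe();q=(w.reshape(-1,3)-o['position'])@o['tool_rot'];q=q[np.isfinite(q[:,0])]
    q=q[(abs(q[:,0])<.014)&(abs(q[:,1])<.05)]
    for a in np.arange(lo,hi,.005):
        s=q[(q[:,2]>=a)&(q[:,2]<a+.005)]
        if len(s):print(n,round(a,3),len(s),'x',s[:,0].min().round(4),s[:,0].max().round(4),'y',np.percentile(s[:,1],[0,25,50,75,100]).round(4))
E
python3 - <<'E'
from h import *
o=env.observe();print(o['position'],o['ft_force'])
tipslice('w3')
d=load('w3');w=wpts(d);hs=cv2.cvtColor(d['img'],cv2.COLOR_RGB2HSV);m=(hs[...,0]<18)&(hs[...,1]>180)&(hs[...,2]>120)
q=w[m];q=q[(np.hypot(q[:,0]-.53,q[:,1]+.195)<.05)];print('orange',len(q),q.mean(0),q.max(0))
E
```

```text
[ 0.53703905 -0.19607635  0.05559969] [-0.93448965 -1.01801856  0.12433946]
wrist -0.06 1558 x -0.0113 0.0139 y [-0.0264  0.0215  0.0404  0.0447  0.05  ]
wrist -0.055 1453 x -0.0128 0.0137 y [-0.026  -0.0017  0.0019  0.0054  0.0382]
wrist -0.05 453 x -0.0107 0.0122 y [-0.0259 -0.0137  0.0023  0.0148  0.0268]
wrist -0.045 275 x -0.0113 0.0122 y [-0.0242 -0.0125  0.0024  0.0135  0.0254]
wrist -0.04 270 x -0.0133 0.0139 y [-0.0126 -0.0005  0.0077  0.0304  0.0429]
wrist -0.035 3110 x -0.014 0.014 y [-0.0142 -0.0046  0.0136  0.0339  0.0435]
orange 893 [ 0.53885767 -0.19663969  0.10954826] [ 0.54815775 -0.18472647  0.11159441]
```

The fingertips now straddle the grip at z≈0.095 with 4 mm of clearance over the module top. Tipping now.

Request:
drive_tool:
  series:
    - [[0,-0.006,0],0,0.026]
    - [[0,-0.01,0],0,0.026]
    - [[0,-0.014,-0.001],0,0.026]
    - [[0,-0.018,-0.001],0,0.026]
    - [[0,-0.022,-0.002],0,0.026]
    - [[0,-0.026,-0.003],0,0.026]
    - [[0,-0.03,-0.004],0,0.026]
    - [[0,-0.034,-0.005],0,0.026]
    - [[0,-0.038,-0.005],0,0.026]
    - [[0,-0.042,-0.006],0,0.026]
    - [[0,-0.044,-0.006],0,0.026]
    - [[0,-0.044,-0.006],0,0.026]
    - [[0,-0.044,-0.006],0,0.026]

```text
time_s: 7.0
position: [0.4989, -0.1741, 0.0615]
tool_rot: [[0.5, 0.866, 0.0], [0.866, -0.5, -0.0], [-0.0, 0.0, -1.0]]
ft_force: [-0.2, -0.1, 1.2]
grip_width: 0.0258
gripper_force: 0.4
```

```bash
python3 - <<'E'
from h import *
o=env.observe();print(o['position'],o['ft_force'])
d=snap('wrist','w4');a=d['img'][100:320,180:420,::-1];b=snap('side','s4')['img'][180:340,260:420,::-1]
cv2.imwrite('pics/c4.png',np.hstack([cv2.resize(a,(420,385)),cv2.resize(b,(380,385))]))
w=wpts(d);hs=cv2.cvtColor(d['img'],cv2.COLOR_RGB2HSV);m=(hs[...,0]<18)&(hs[...,1]>180)&(hs[...,2]>120)
q=w[m];q=q[(np.hypot(q[:,0]-.53,q[:,1]+.195)<.08)&(q[:,2]>.09)];print('orange',len(q),q.mean(0),q.max(0))
E
```

```text
[ 0.49894445 -0.17408304  0.06151227] [-0.17702    -0.0748206   1.16631766]
orange 870 [ 0.50384412 -0.17682691  0.10765904] [ 0.51854021 -0.15057314  0.19030963]
```

View pics/c4.png

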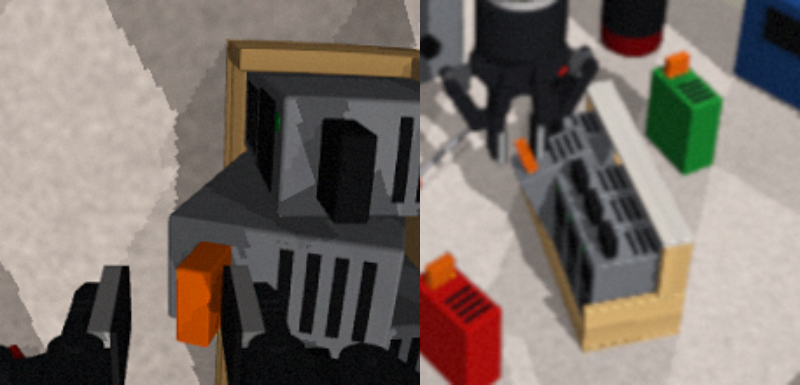

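The module is tipped about 0.38 rad, with the back finger behind its grip and its foot in the rack. Pinching, then lifting slowly.

Request:
drive_tool:
  series:
    - [[0,0.002,0],0,0.02]
    - [[0,0.004,0],0,0.015]
    - [[0,0.005,0],0,0.01]
    - [[0,0.005,0],0,0.005]
    - [[0,0.005,0],0,0.005]
    - [[0,0.005,-0.003],0,0.005]
    - [[0,0.005,-0.006],0,0.005]
    - [[0,0.005,-0.009],0,0.005]
    - [[0,0.005,-0.012],0,0.005]
    - [[0,0.005,-0.015],0,0.005]
    - [[0,0.005,-0.018],0,0.005]
    - [[0,0.005,-0.02],0,0.005]
    - [[0,0.005,-0.02],0,0.005]
  newtons: 30

```text
time_s: 8.4
position: [0.5032, -0.1765, 0.0816]
tool_rot: [[0.5, 0.866, 0.0], [0.866, -0.5, -0.0], [-0.0, 0.0, -1.0]]
ft_force: [0.2, -0.8, -4.2]
grip_width: 0.0086
gripper_force: 30.3
```

```bash
python3 - <<'E'
from h import *
o=env.observe();print(o['position'],o['ft_force'],o['wrist_torque'])
d=snap('wrist','w5');a=d['img'][100:320,180:420,::-1];b=snap('side','s5')['img'][180:340,260:420,::-1]
cv2.imwrite('pics/c5.png',np.hstack([cv2.resize(a,(420,385)),cv2.resize(b,(380,385))]))
E
```

```text
[ 0.50315906 -0.17650673  0.0816429 ] [ 0.20088632 -0.84840802 -4.17894877] [ 0.06700095  0.12898713 -0.01499064]
```

View pics/c5.png

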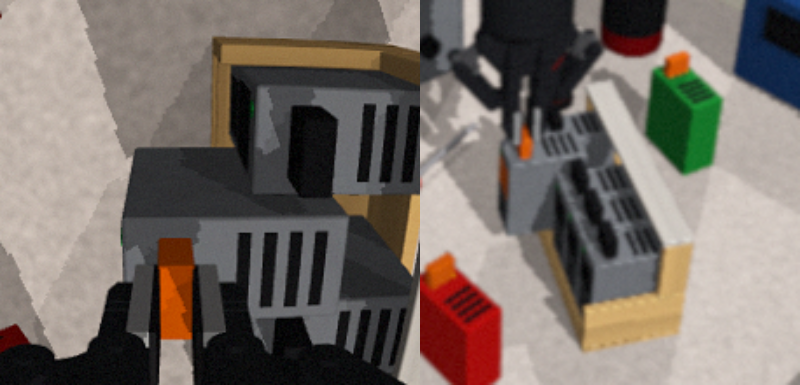

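The module has swung upright in the pads, clear of the rail. Lifting.

Request:
drive_tool:
  series:
    - [[0,0,-0.008],0,0.005]
    - [[0,0,-0.018],0,0.005]
    - [[0,0,-0.03],0,0.005]
    - [[0,0,-0.042],0,0.005]
    - [[0,0,-0.055],0,0.005]
    - [[0,0,-0.068],0,0.005]
    - [[0,0,-0.08],0,0.005]
    - [[0,0,-0.093],0,0.005]
    - [[0,0,-0.106],0,0.005]
    - [[0,0,-0.118],0,0.005]
    - [[0,0,-0.128],0,0.005]
    - [[0,0,-0.135],0,0.005]
    - [[0,0,-0.135],0,0.005]
    - [[0,0,-0.135],0,0.005]
  newtons: 60

```text
time_s: 9.9
position: [0.503, -0.1764, 0.2161]
tool_rot: [[0.5, 0.866, -0.001], [0.866, -0.5, 0.0], [-0.0, -0.001, -1.0]]
ft_force: [0.1, -0.5, -4.5]
grip_width: 0.008
gripper_force: 60.1
```

```bash
cat > meas.py <<'E'
from h import *
import sys
np.set_printoptions(precision=4,suppress=True)
d=snap('wrist',sys.argv[1]);w=wpts(d);o=env.observe();p=o['position'];R=o['tool_rot'];print(p,o['ft_force'],'yaw y',np.degrees(np.arctan2(R[1,1],R[0,1])))
q=(w.reshape(-1,3)-p)@R;ok=np.isfinite(q[:,0])
hs=cv2.cvtColor(d['img'],cv2.COLOR_RGB2HSV).reshape(-1,3);m=(hs[:,0]<18)&(hs[:,1]>180)&(hs[:,2]>100)&ok&(abs(q[:,0])<.03)&(abs(q[:,1])<.02)&(q[:,2]<-.02)
s=q[m];print('grip tool frame',len(s),np.percentile(s,[2,50,98],axis=0))
# module top plane: points behind grip (+y)
t=q[ok&(q[:,1]>.02)&(q[:,1]<.05)&(abs(q[:,0])<.03)&(q[:,2]>-.05)&(q[:,2]<-.015)]
A=np.c_[t[:,:2],np.ones(len(t))];c=np.linalg.lstsq(A,t[:,2],rcond=None)[0];e=abs(A@c-t[:,2])<.003
c=np.linalg.lstsq(A[e],t[e,2],rcond=None)[0];print('top plane z=ax+by+c',len(t),e.sum(),c)
print('top extents x,y',t[e].min(0),t[e].max(0)); u=q[ok&(abs(q[:,2]-c[2])<.006)&(abs(q[:,0])<.04)&(abs(q[:,1])<.09)];print(u.min(0),u.max(0))
E
python3 meas.py w6
```

```text
[ 0.5029 -0.1764  0.2159] [ 0.077  -0.1255 -4.4565] yaw y -30.024077259613467
grip tool frame 663 [[-0.0111 -0.0028 -0.045 ]
 [ 0.0013  0.0006 -0.0438]
 [ 0.0116  0.0041 -0.0426]]
top plane z=ax+by+c 3267 3121 [ 0.015   0.0261 -0.024 ]
top extents x,y [-0.0183  0.02   -0.0256] [ 0.0184  0.05   -0.0189]
[-0.0183 -0.0163 -0.03  ] [ 0.0185  0.0541 -0.0181]
```

Request:
drive_tool:
  series:
    - [[0.01,-0.004,0],0,0.005]
    - [[0.03,-0.012,0],-2,0.005]
    - [[0.055,-0.022,0],-4,0.005]
    - [[0.08,-0.033,0],-6,0.005]
    - [[0.108,-0.044,0],-8,0.005]
    - [[0.136,-0.056,0],-10,0.005]
    - [[0.164,-0.067,0],-12,0.005]
    - [[0.192,-0.079,0],-14,0.005]
    - [[0.217,-0.089,0],-16,0.005]
    - [[0.24,-0.098,0],-18,0.005]
    - [[0.26,-0.107,0],-20,0.005]
    - [[0.275,-0.113,0],-22.2,0.005]
    - [[0.282,-0.115,0],-22.2,0.005]
    - [[0.282,-0.115,0],-22.2,0.005]
    - [[0.282,-0.115,0],-22.2,0.005]

```text
time_s: 11.45
position: [0.5447, 0.1246, 0.2163]
tool_rot: [[0.137, 0.991, -0.0], [0.991, -0.137, -0.0], [-0.0, -0.0, -1.0]]
ft_force: [0.3, -0.1, -3.0]
grip_width: 0.0077
gripper_force: 60.1
```

```bash
python3 meas.py w7; python3 - <<'E'
from h import *
t=snap('top','t7')['img'];d=load('w7')['img']
cv2.imwrite('pics/c7.png',np.hstack([cv2.resize(d[:,:,::-1],(460,345)),cv2.resize(t[130:280,95:255,::-1],(340,345))]))
E
```

```text
[0.5447 0.1244 0.2164] [-0.2534 -0.2154 -5.1219] yaw y -7.901674039845754
grip tool frame 910 [[-0.0111 -0.0031 -0.0446]
 [ 0.0048  0.0005 -0.0433]
 [ 0.0122  0.0044 -0.0265]]
top plane z=ax+by+c 3233 3099 [ 0.0141  0.0275 -0.0237]
top extents x,y [-0.0182  0.02   -0.0254] [ 0.0184  0.05   -0.0186]
[-0.0182 -0.0164 -0.0297] [ 0.0186  0.054  -0.0178]
```

View pics/c7.png

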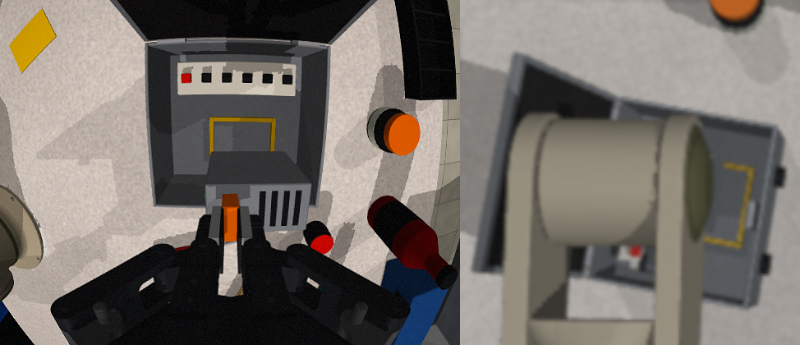

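```bash
python3 - <<'E'
from h import *
np.set_printoptions(precision=4,suppress=True)
d=load('w7');w=wpts(d);hs=cv2.cvtColor(d['img'],cv2.COLOR_RGB2HSV)
m=(hs[...,0]>18)&(hs[...,0]<32)&(hs[...,1]>150)&(hs[...,2]>60)
P=w[m];P=P[np.isfinite(P[:,0])&(P[:,2]>.010)&(P[:,2]<.022)&(abs(P[:,0]-.563)<.08)&(abs(P[:,1]-.122)<.08)]
far=P[P[:,1]>.142-.137*(P[:,0]-.563)];k=np.polyfit(far[:,0],far[:,1],1);print(len(P),'far-edge yaw',np.degrees(np.arctan(k[0])))
a=np.radians(-7.8);X=np.array([np.cos(a),np.sin(a)]);Y=np.array([-X[1],X[0]]);b=np.array([.5627,.1226])
u=(P[:,:2]-b)@X;v=(P[:,:2]-b)@Y;print('u',np.percentile(u,[0,2,98,100]),'v',np.percentile(v,[0,2,98,100]))
s=v<.02
print('left',u[s&(u<0)].min(),u[s&(u<0)].max(),'right',u[s&(u>0)].min(),u[s&(u>0)].max())
t=load('top0');wt=pts(t);hs=cv2.cvtColor(t['img'],cv2.COLOR_RGB2HSV);m=(hs[...,0]>15)&(hs[...,0]<34)&(hs[...,1]>110);m[:190]=0;m[245:]=0;m[:,:195]=0;m[:,240:]=0
V,U=np.nonzero(m);Q=onplane(t,np.c_[U,V],.016)[:,:2]-b;print('top u',np.percentile(Q@X,[1,99]),'v',np.percentile(Q@Y,[1,99]))
E
```

```text
812 far-edge yaw -8.13550483089258
u [-0.0484 -0.0479  0.0469  0.0477] v [-0.0239 -0.0178  0.0307  0.031 ]
left -0.04841237337908936 -0.042257111049377086 right 0.04107439431769704 0.04772305127351067
top u [-0.0484  0.0468] v [-0.0299  0.0317]
```

Bay centre and yaw are confirmed to within 1 mm. Lowering.

Request:
drive_tool:
  series:
    - [[0.001,-0.001,0.004],0,0.005]
    - [[0.001,-0.001,0.012],0,0.005]
    - [[0.001,-0.001,0.024],0,0.005]
    - [[0.001,-0.001,0.037],0,0.005]
    - [[0.001,-0.001,0.05],0,0.005]
    - [[0.001,-0.001,0.063],0,0.005]
    - [[0.001,-0.001,0.076],0,0.005]
    - [[0.001,-0.001,0.089],0,0.005]
    - [[0.001,-0.001,0.101],0,0.005]
    - [[0.001,-0.001,0.112],0,0.005]
    - [[0.001,-0.001,0.122],0,0.005]
    - [[0.001,-0.001,0.13],0,0.005]
    - [[0.001,-0.001,0.136],0,0.005]
    - [[0.001,-0.001,0.14],0,0.005]
    - [[0.001,-0.001,0.143],0,0.005]
    - [[0.001,-0.001,0.146],0,0.005]
    - [[0.001,-0.001,0.148],0,0.005]
    - [[0.001,-0.001,0.149],0,0.005]
    - [[0.001,-0.001,0.149],0,0.005]

```text
time_s: 13.45
position: [0.5439, 0.1263, 0.0674]
tool_rot: [[0.136, 0.991, 0.0], [0.991, -0.136, -0.0], [-0.0, 0.0, -1.0]]
ft_force: [-0.4, -0.7, -4.2]
grip_width: 0.0075
gripper_force: 60.1
```

Request:
drive_tool:
  series:
    - [[0,0,0.001],0,0.005]
    - [[0,0,0.002],0,0.005]
    - [[0,0,0.002],0,0.005]
  newtons: 30

```text
time_s: 13.75
position: [0.5437, 0.1264, 0.066]
tool_rot: [[0.136, 0.991, 0.0], [0.991, -0.136, 0.0], [0.0, 0.0, -1.0]]
ft_force: [-2.3, 0.9, 3.2]
grip_width: 0.0077
gripper_force: 60.9
```

```bash
python3 meas.py w8
```

```text
[0.5437 0.1265 0.0659] [-4.8437 -0.1476  4.2879] yaw y -7.81615680675568
grip tool frame 994 [[-0.0111 -0.0037 -0.0453]
 [ 0.0059  0.0005 -0.0433]
 [ 0.012   0.0046 -0.0259]]
top plane z=ax+by+c 3258 3116 [ 0.0151  0.024  -0.0238]
top extents x,y [-0.0186  0.02   -0.0251] [ 0.0182  0.05   -0.019 ]
[-0.0399 -0.0882 -0.0298] [ 0.0399  0.0541 -0.0178]
```

On the floor (force reversed). Releasing gently, then rising.

Request:
drive_tool:
  series:
    - [[0,0,0],0,0.012]
    - [[0,0,0],0,0.018]
    - [[0,0,0],0,0.026]
    - [[0,0,0],0,0.03]
    - [[0,0,0],0,0.03]
    - [[0,0,-0.005],0,0.03]
    - [[0,0,-0.02],0,0.03]
    - [[0,0,-0.04],0,0.03]
    - [[0,0,-0.07],0,0.03]
    - [[0,0,-0.1],0,0.03]
    - [[0,0,-0.13],0,0.03]
    - [[0,0,-0.13],0,0.03]
  newtons: 20

```text
time_s: 15.0
position: [0.5455, 0.1264, 0.1999]
tool_rot: [[0.136, 0.991, 0.008], [0.991, -0.136, 0.0], [0.001, 0.008, -1.0]]
ft_force: [0.9, -0.1, 0.9]
grip_width: 0.0302
gripper_force: 0.0
```

```bash
python3 - <<'E'
from h import *
np.set_printoptions(precision=4,suppress=True)
d=snap('wrist','w9');w=wpts(d)
a=np.radians(-7.8);X=np.array([np.cos(a),np.sin(a)]);Y=np.array([-X[1],X[0]]);b=np.array([.5627,.1226])
q=w.reshape(-1,3);q=q[np.isfinite(q[:,0])];uv=np.c_[(q[:,:2]-b)@X,(q[:,:2]-b)@Y,q[:,2]]
t=uv[(abs(uv[:,0])<.06)&(abs(uv[:,1])<.04)&(abs(uv[:,2]-.089)<.005)]
print('module top',len(t),np.percentile(t,[1,50,99],axis=0))
g=t[(abs(t[:,0])<.05)];A=np.c_[g[:,:2],np.ones(len(g))];print(np.linalg.lstsq(A,g[:,2],rcond=None)[0])
# door: outer points in hinge frame from wrist & side
h=np.array([.5572,.1549])+.095*Y
for n,ww in (('wrist',w),('side',pts(snap('side','s9'))),('top0',pts(load('top0')))):
    p=ww.reshape(-1,3);p=p[np.isfinite(p[:,0])];c=np.c_[(p[:,:2]-h)@X,(p[:,:2]-h)@Y,p[:,2]-.116]
    c=c[(abs(c[:,0])<.09)&(c[:,1]>-.02)&(c[:,1]<.11)&(c[:,2]>.02)&(c[:,2]<.2)]
    if len(c)>20:
        k=np.polyfit(c[:,2],c[:,1],1);print(n,len(c),'y=',k,'angle',np.pi/2+np.arctan(k[0]),c.max(0))
E
```

```text
module top 2473 [[-0.0359 -0.0166  0.0851]
 [ 0.0014  0.003   0.0886]
 [ 0.032   0.0192  0.0904]]
[-0.0001 -0.0108  0.0885]
wrist 10931 y= [0.2307 0.0001] angle 1.797485023137089 [0.09   0.0214 0.0955]
side 3138 y= [0.2367 0.0012] angle 1.8032515227926282 [0.0899 0.0562 0.1861]
top0 3959 y= [ 0.2488 -0.0003] angle 1.8146579964760012 [0.09   0.0572 0.187 ]
```

The module stands flat in the bay, about 1 mm off centre, with the door at about 1.80 rad. Next: rise, close the fingers, and cross over the door top to its outside.

Request:
drive_tool:
  series:
    - [[0,0,-0.04],0,0]
    - [[0,0,-0.08],0,0]
    - [[0,0,-0.106],0,0]
    - [[0,0,-0.106],0,0]
    - [[0,0,-0.106],0,0]
    - [[0.04,0.004,-0.106],0,0]
    - [[0.08,0.008,-0.106],0,0]
    - [[0.12,0.008,-0.106],0,0]
    - [[0.16,0.008,-0.106],0,0]
    - [[0.195,0.008,-0.106],0,0]
    - [[0.22,0.008,-0.106],0,0]
    - [[0.228,0.008,-0.106],0,0]
    - [[0.228,0.008,-0.106],0,0]
    - [[0.228,0.008,-0.106],0,0]

```text
time_s: 16.5
position: [0.5829, 0.3501, 0.3007]
tool_rot: [[0.137, 0.991, -0.001], [0.991, -0.137, -0.001], [-0.001, -0.001, -1.0]]
ft_force: [-0.7, -0.0, -0.1]
grip_width: 0.0001
gripper_force: 0.0
```

```bash
cat > rel.py <<'E'
from h import *
np.set_printoptions(precision=4,suppress=True)
a=np.radians(-7.8);X=np.array([np.cos(a),np.sin(a)]);Y=np.array([-X[1],X[0]]);h=np.array([.5572,.1549])+.095*Y
o=env.observe();p=o['position'];print('rel hinge X,Y',(p[:2]-h)@X,(p[:2]-h)@Y,'z',p[2],o['q'],o['ft_force'])
E
python3 - <<'E'
from rel import *
tipslice('w10',lo=-.08,hi=.03)
E
```

```text
rel hinge X,Y -0.001061972417159571 0.10184079991512998 z 0.30066294688495543 [ 21.0439  34.6446  35.2138  -0.0165 110.23    28.9112] [-0.7278 -0.0217 -0.102 ]
wrist -0.08 375 x -0.0105 0.0134 y [-0.0203 -0.0055  0.0005  0.0069  0.0216]
wrist -0.075 543 x -0.0114 0.0122 y [-0.0127 -0.0007  0.0005  0.0019  0.0137]
wrist -0.07 365 x 0.0058 0.0119 y [-0.0128 -0.0051  0.0005  0.0064  0.0144]
wrist -0.065 375 x 0.0062 0.0117 y [-0.0134 -0.0058  0.0005  0.0067  0.0143]
wrist -0.06 366 x 0.006 0.0121 y [-0.0132 -0.006   0.0005  0.0069  0.014 ]
wrist -0.055 310 x 0.0058 0.012 y [-0.0132 -0.0071  0.0004  0.0085  0.014 ]
wrist -0.05 296 x 0.0061 0.0114 y [-0.0129 -0.0059  0.0007  0.0072  0.0137]
wrist -0.045 142 x 0.0065 0.0115 y [-0.0113 -0.0038  0.0004  0.005   0.0118]
```

```bash
python3 - <<'E'
import numpy as np
for f in [1.85,1.75,1.65,1.57,1.5,1.4,1.3,1.2,1.1,1.0,.9,.8,.7,.6,.5,.4,.3,.25,.2,.15,.12,.09,.06,.03,0]:
    d=np.array([-np.cos(f),np.sin(f)]);n=np.array([np.sin(f),np.cos(f)])
    E=.165*d+.0145*n
    Y=max(E[0],(.19*d+.012*n)[0])if f>1.57 else E[0]
    print(f,'dx %.3f dz %.3f'%(Y+.0115-.1018,.301-(.116+E[1]-.041)))
E
```

```text
1.85 dx -0.026 dz 0.071
1.75 dx -0.045 dz 0.066
1.65 dx -0.063 dz 0.063
1.57 dx -0.076 dz 0.061
1.5 dx -0.088 dz 0.060
1.4 dx -0.104 dz 0.061
1.3 dx -0.120 dz 0.063
1.2 dx -0.137 dz 0.067
1.1 dx -0.152 dz 0.072
1.0 dx -0.167 dz 0.079
0.9 dx -0.182 dz 0.088
0.8 dx -0.195 dz 0.098
0.7 dx -0.207 dz 0.109
0.6 dx -0.218 dz 0.121
0.5 dx -0.228 dz 0.134
0.4 dx -0.237 dz 0.148
0.3 dx -0.244 dz 0.163
0.25 dx -0.247 dz 0.171
0.2 dx -0.249 dz 0.179
0.15 dx -0.251 dz 0.187
0.12 dx -0.252 dz 0.192
0.09 dx -0.253 dz 0.197
0.06 dx -0.254 dz 0.202
0.03 dx -0.255 dz 0.207
0 dx -0.255 dz 0.211
```

Request:
drive_tool:
  series:
    - [[0,0,0.03],0,0]
    - [[0,0,0.062],0,0]
    - [[-0.015,0,0.064],0,0]
    - [[-0.028,0,0.064],0,0]
    - [[-0.037,0,0.064],0,0]
    - [[-0.046,0,0.064],0,0]
    - [[-0.055,0,0.064],0,0]
    - [[-0.063,0,0.063],0,0]
    - [[-0.07,0,0.062],0,0]
    - [[-0.076,0,0.061],0,0]
    - [[-0.082,0,0.06],0,0]
    - [[-0.088,0,0.06],0,0]
    - [[-0.096,0,0.06],0,0]
    - [[-0.104,0,0.061],0,0]
    - [[-0.112,0,0.062],0,0]
    - [[-0.12,0,0.063],0,0]
    - [[-0.129,0,0.065],0,0]
    - [[-0.137,0,0.067],0,0]
    - [[-0.137,0,0.067],0,0]

```text
time_s: 18.45
position: [0.5641, 0.2139, 0.234]
tool_rot: [[0.138, 0.99, -0.001], [0.99, -0.138, -0.001], [-0.001, -0.0, -1.0]]
ft_force: [-0.5, 0.1, -0.2]
grip_width: -0.0003
gripper_force: 0.0
```

```bash
python3 - <<'E'
from rel import *
for n in('side','wrist'):
    d=snap(n,n[0]+'11');ww=(wpts if n=='wrist' else pts)(d)
    p=ww.reshape(-1,3);p=p[np.isfinite(p[:,0])];c=np.c_[(p[:,:2]-h)@X,(p[:,:2]-h)@Y,p[:,2]-.116]
    c=c[(c[:,0]>-.095)&(c[:,0]<.095)&(abs(c[:,0])>.045)&(c[:,1]>-.12)&(c[:,1]<.06)&(c[:,2]>.04)&(c[:,2]<.22)]
    if len(c)>20:
        k=np.polyfit(c[:,2],c[:,1],1);print(n,len(c),k,'angle',np.pi/2+np.arctan(k[0]),np.percentile(c,[1,99],axis=0))
E
```

```text
rel hinge X,Y -0.0011746559642329315 -0.03560172047887876 z 0.2340060667504555 [ 9.5657 26.0677 60.7163 -0.0596 93.2633 17.4671] [-0.4948  0.0808 -0.2414]
side 1636 [-0.3838 -0.0003] angle 1.2043594267544926 [[-0.0941 -0.0701  0.0417]
 [ 0.0937 -0.0142  0.1804]]
wrist 24055 [-0.4074  0.0138] angle 1.1839688448755343 [[-0.094  -0.0635  0.043 ]
 [ 0.094  -0.004   0.1793]]
```

The door follows, now at about 1.2 rad. Continuing along the arc.

Request:
drive_tool:
  series:
    - [[-0.008,0,0.002],0,0]
    - [[-0.015,0,0.005],0,0]
    - [[-0.023,0,0.008],0,0]
    - [[-0.03,0,0.012],0,0]
    - [[-0.038,0,0.016],0,0]
    - [[-0.045,0,0.021],0,0]
    - [[-0.052,0,0.026],0,0]
    - [[-0.058,0,0.031],0,0]
    - [[-0.064,0,0.036],0,0]
    - [[-0.07,0,0.042],0,0]
    - [[-0.076,0,0.048],0,0]
    - [[-0.081,0,0.054],0,0]
    - [[-0.086,0,0.06],0,0]
    - [[-0.091,0,0.067],0,0]
    - [[-0.096,0,0.074],0,0]
    - [[-0.1,0,0.081],0,0]
    - [[-0.104,0,0.088],0,0]
    - [[-0.107,0,0.096],0,0]
    - [[-0.11,0,0.104],0,0]
    - [[-0.112,0,0.112],0,0]

```text
time_s: 20.55
position: [0.5489, 0.104, 0.1218]
tool_rot: [[0.136, 0.991, 0.0], [0.991, -0.136, -0.0], [-0.0, 0.0, -1.0]]
ft_force: [-0.4, 0.1, 2.0]
grip_width: -0.0
gripper_force: 0.6
```

Request:
drive_tool:
  series:
    - [[-0.001,0,0.004],0,0]
    - [[-0.002,0,0.008],0,0]
    - [[-0.003,0,0.012],0,0]
    - [[-0.004,0,0.016],0,0]
    - [[-0.005,0,0.02],0,0]
    - [[-0.006,0,0.024],0,0]
    - [[-0.006,0,0.028],0,0]
    - [[-0.006,0,0.031],0,0]
    - [[-0.006,0,0.033],0,0]
    - [[-0.006,0,0.034],0,0]
    - [[-0.006,0,0.034],0,0]

```text
time_s: 21.65
position: [0.5485, 0.0985, 0.0927]
tool_rot: [[0.136, 0.991, 0.004], [0.991, -0.136, -0.001], [-0.0, 0.004, -1.0]]
ft_force: [-12.6, 0.1, 36.7]
grip_width: 0.0001
gripper_force: 18.8
```

```bash
cat > door.py <<'E'
from rel import *
for n in('side','wrist'):
    d=snap(n,n[0]+'12');ww=(wpts if n=='wrist' else pts)(d)
    p=ww.reshape(-1,3);p=p[np.isfinite(p[:,0])];c=np.c_[(p[:,:2]-h)@X,(p[:,:2]-h)@Y,p[:,2]-.116]
    c=c[(abs(c[:,0])<.095)&(abs(c[:,0])>.045)&(c[:,1]>-.18)&(c[:,1]<-.02)&(c[:,2]>-.01)&(c[:,2]<.05)]
    k=np.polyfit(c[:,1],c[:,2],1);print(n,len(c),k,'angle',-np.arctan(k[0]))
E
python3 door.py
```

```text
rel hinge X,Y -0.0009163608688598368 -0.15209653902200929 z 0.09270361956100728 [-1.9765 27.7049 82.4419 -0.038  69.61    5.8366] [-12.5654   0.0763  36.6666]
side 1141 [0.0036 0.0126] angle -0.003606278149760062
wrist 52870 [0.0008 0.0116] angle -0.0008110148773915511
```

The door plane is flat at 12 mm above the hinge plane, so it is shut. Retreating and checking.

Request:
drive_tool:
  series:
    - [[0,0,-0.01],0,0]
    - [[0,0,-0.04],0,0]
    - [[0,0,-0.08],0,0]
    - [[0,0,-0.1],0,0]
    - [[0,0,-0.1],0,0]
    - [[0,0,-0.1],0,0]
    - [[0,0,-0.1],0,0]

```text
time_s: 22.45
position: [0.5475, 0.0985, 0.1868]
tool_rot: [[0.136, 0.991, -0.003], [0.991, -0.136, 0.0], [-0.0, -0.003, -1.0]]
ft_force: [-0.1, -0.5, -0.5]
grip_width: -0.0
gripper_force: 0.0
```

```bash
python3 door.py; python3 -c "
from h import *
print(env.close_job())"
```

```text
rel hinge X,Y -0.0019802567142779607 -0.15222931162640022 z 0.18682177880022927 [-1.9966 22.7947 73.8724 -0.0033 83.4978  5.8309] [-0.1072 -0.5379 -0.5422]
side 1372 [0.0017 0.0125] angle -0.0017104852111980312
wrist 24955 [0.0006 0.0116] angle -0.0005579081021236645
the job is handed in; nothing more can be done
None
```

The orange-grip module is in the yellow bay, about 1 mm off centre when last measured, and the door reads shut (under 0.002 rad) after the arm backed off; I handed the job in at about 22.5 s but no verdict came back, and by both cameras the fingertips sit about 40 mm higher than the reported TCP, so I worked from the camera heights.

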